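# Put the scrubber away in the lift-lid chest

## Task

Put the green scrubber away in the white chest: raise its wooden lid until the folding stay inside snaps straight and locks, let the lid stand on it by itself, and lay the scrubber in the chest, clear of the stay. Then break the stay at its knee, by the coral knob, and lower the lid gently, without letting it drop, until it is fully shut. Leave the other things on the shelf standing where they are.

Things in the scene. Friction and masses are not known exactly. Their poses are not given: they have to be found in the camera images.
- chest: Fixed white laminate chest with wooden lid: 190 mm deep (its x), 340 mm wide (its y), rim 112 mm above the shelf; walls and floor 8 mm, inside 174 x 324 mm. Origin: centre of the underside. x points from the front (the bar's side) to the hinge, y along the hinge, z up; at yaw 0 the front faces the robot. What lies inside must be clear of the 60 mm strip along the -y wall, where the stay folds.
- lid (a joint): Lid angle, rad: 0 shut, 1.32 locked on the stay (the straight stay stops it at 1.326). Panel 195 x 346 x 14 mm, about 0.7 kg with its bar; lifting takes about 4 N at the bar. The hinge is stiff (friction 0.32 N m): above about 1.05 the lid stays where left even with the stay broken; lower down it falls unless held. Let go more than 20 mm above shut (at the bar) it slams.
- stay_knee (a joint): Knee of the folding stay (two 84 mm steel arms from the lid's underside to the inside of the chest's -y wall), rad: 0 folded, lid shut; 2.21 arms in line; 2.35 past centre at its stop = locked. A spring snaps it past centre only when the lid is raised right up to its stop (the last 0.02 rad counts); the lid's weight then keeps it locked. Folded back below about 1.85 it does not snap back.
- lid_handle (a point): Middle of the steel bar handle: 12 mm round, 160 mm long, parallel to the hinge, 40 mm ahead of the lid's front edge on two posts 62 mm either side of the middle; 235 mm from the hinge axis along the lid and 7 mm to its outer side. 119 mm above the shelf when shut, about 342 mm when locked. It can be pinched from above at any lid angle and turns between the fingers.
- lid_hinge (a point): Point on the hinge axis at mid-width: the chest's far top edge, 95 mm along the chest's x from its origin, at rim height (112 mm). The axis runs along the chest's y.
- stay_knob (a point): Centre of the coral thumb knob on the knee: cylinder 20 mm thick, 30 mm long, along the chest's y, 135 mm to the -y side of the chest's middle. Locked, it is about 103 mm ahead of the hinge, 37 mm above the rim. To break the stay push it 25 to 35 mm down and toward the hinge (0.55 along chest x to 0.83 down; 2 to 4 N): the lid sinks to about 1.2 rad. Over 40 mm may let it fall.
- scrubber_center (a point): Centre of the loose green scrubbing brush (112 x 54 mm, 75 mm high, 0.12 kg), half-way up, 37.5 mm above its underside; x runs along the brush. Rigid bristles below; on top a bow handle: a bar 18 mm thick along x, straight for 60 mm, its axis 28 mm above this point, 21 mm clear under it.
- canister: Loose white ceramic canister with clipped lid, 110 mm in diameter, 156 mm high; origin under its centre. Bystander.
- spray_bottle: Loose coral spray bottle with white trigger head, 76 mm in diameter, 219 mm high; origin under its centre. Bystander.
- brush_holder: Loose chrome toilet brush holder, 96 mm in diameter, 326 mm high with the brush handle; origin under its centre. Bystander.
- detergent: Loose white bottle with blue cap, 84 mm in diameter, 190 mm high; origin under its centre. Bystander.
- peg_tub: Loose clear tub of wooden clothes pegs, 92 mm in diameter, 85 mm high; origin under its centre. Bystander.
Things that resemble listed ones, but are neither listed nor needed, are in the scene too. There is more than one size of the part that bears scrubber_center; the job needs the middle-sized.

How it is judged:
By the outcome, as a careful person would: the job done as asked, in the order asked, and still so for the second after the job is handed in, with the robot touching nothing.
It also fails if it takes over 72 s, if anything falls off the work surface, if the arm or the gripper's body presses on something with over 40 N, if the wrist force passes 120 N, or if a joint passes its speed limit or range.

## Robot

A 6-joint arm with a two-finger parallel gripper is mounted at the origin on the work surface. World frame = base frame: x ahead of the robot, y to its left, z up, the work surface at z = 0. Lengths are in m, angles in degrees, forces in N, time in s.
With the tool pointing down it reaches from about 0.375 to 0.75 m from the base axis. Payload 9 kg.
Tool frame: the origin (TCP) lies where the fingers leave the gripper's body, on its centre line; the fingertips stand 73 mm ahead of it and the grasp point (between the pads) lies 54 mm ahead of it (robot.tip_reach is the distance from the TCP to the fingertips, in m); z points along the fingers, y is the direction in which the jaws open and shut (so a half turn about z gives the same grasp; the last joint's range is limited). The gripper opens to 85 mm and grips with 20 to 120 N. Pads are 22 mm wide; open, the fingers measure 114 mm over their backs; the gripper's body (76 mm by 85 mm) begins 54 mm behind the grasp point. The pads swing forward as they close: fully open they stand 13 mm farther back than shut.
Start: joints at [-77.504, 5.964, 5.575, 89.605, 0, 77.527], TCP at [0.253, -0.544, 0.304] pointing down, gripper open.
Joint ranges: [-171.21, 171.21], [-48.23, 106.86], [-62.78, 66.21], [-105.2, 120.99], [-86.42, 89.51], [-180, 180]. Speed limits (degrees/s): [127.2, 127.2, 147.25, 180, 180, 180].

## Interface

Orientations are given as [roll, pitch, yaw] about the fixed x, y, z axes, in that order (R = Rz(yaw) Ry(pitch) Rx(roll)).
In Python, from plant import robot gives the robot as it stands. Calls block until the motion is done:
- robot.move_pose(position, orientation): joint-space move of the TCP to a pose.
- robot.line_to(position, vel=0.15, rotation=None, guard=None): straight line of the TCP; rotation=None keeps the orientation; vel is the mean speed in m/s. With guard (N) it stops when the force on the tool has changed by that much, and returns True; else False.
- robot.goto_joints(angles): joint-space move.
- robot.set_gripper(opening): finger opening in m; the grip force is fixed at half the most; returns when the fingers have stopped.
- robot.pause(seconds).
- robot.ik(position, orientation): joint angles nearest the present ones, or None.
- robot.observe(): the state.
- robot.grab_frame(name): name is "scene" or "top" or "wrist"; returns the picture (384x512x3 uint8, blue, green, red); there is no depth.
- robot.get_calibration(name): a dict with "vertical_fov" (degrees; the focal length in pixels is half the picture's height over the tangent of half this angle, whatever the lens; pixels are square), "cx", "cy" (the principal point, pixels), "rvec" (rotation vector, rad) and "tvec" (3), from world to camera coordinates, as OpenCV has them. Camera axes: x right, y down, z forward; pixel columns grow to the right and rows downward; lengths in m; the calibration is good to about 2 mm. A picture is of the moment at which its call begins: read the wrist's pose just before it. get_calibration takes no time and is no camera call; for the wrist camera it gives the pose at the moment of the call.
A pose or a line that the arm cannot do raises robot.IKError and nothing moves.
- robot.job_done(): hands the job in, once; it reports no verdict.
The state is a dict: "time": time; "q": joint angles; "qvel": joint speeds; "joint_torque": joint torques, N m; "tool_pos": TCP position; "tcp_rot": TCP orientation; "ft_force": force on the tool from outside, world axes, zero at the start; "torque": the same for the moment, N m; "gripper_width": finger opening in m.
Only numpy, scipy, OpenCV 4.12 (cv2) and the standard library are available. Lean on these libraries where they do the work, as an engineer would, in place of code of your own. Each camera call takes 0.05 s, during which the arm holds its last target. There are 200 camera calls.

## Working session

There is one attempt and no reset: what is moved stays moved. The work goes in short steps, each a Python script; the robot and the scene stay as the last script left them, time stands still between calls to the robot, and variables do not carry over. Pictures are saved under pics/ and viewed, about 8 in all and at most 12, crops included, and the job is handed in when it is done.

```bash
mkdir -p pics; ls; python3 - <<'E'
from plant import robot
import cv2,numpy as np
for n in ["scene","top"]:
    f=robot.grab_frame(n); cv2.imwrite(f"pics/{n}0.png",f)
    c=robot.get_calibration(n); R=cv2.Rodrigues(np.array(c["rvec"],float))[0]
    print(n,c,-R.T@np.array(c["tvec"]).ravel())
print(robot.observe())
E
```

```text
pics
scene {'vertical_fov': 51.70593567340397, 'cx': 259.5110101794703, 'cy': 191.91671532810992, 'rvec': array([ 2.17348321,  1.03696909, -0.44948604]), 'tvec': array([-0.34686466, -0.23197409,  1.76224958])} [ 1.32689884 -0.58904202  1.08259855]
top {'vertical_fov': 51.02661304759551, 'cx': 256.36077432167247, 'cy': 193.6522982652432, 'rvec': array([ 2.17195719, -2.13762587,  0.14644343]), 'tvec': array([-0.02622301,  0.55977051,  1.55073338])} [ 0.35112915 -0.01304325  1.61100679]
{'time': 0.1, 'q': array([-7.75042975e+01,  5.99449653e+00,  5.53292571e+00,  8.96062463e+01,
       -2.78473220e-03,  7.75264025e+01]), 'qvel': array([-0.0303872 ,  0.04347814,  0.09823572, -0.04578129, -0.0189262 ,
       -0.05067663]), 'joint_torque': array([ 6.41108854e-03, -5.58201599e+01,  5.04723179e+01,  1.28884963e-02,
       -2.42355882e-04, -1.06320550e-05]), 'tool_pos': array([ 0.25322654, -0.54370453,  0.30322076]), 'tcp_rot': array([-1.79933182e+02, -1.19287899e-02,  2.49692947e+01]), 'ft_force': array([-0.27929482,  0.02634992, -0.09557255]), 'torque': array([-0.00575754,  0.04925618, -0.00267905]), 'gripper_width': 0.08531947880259984}
```

```bash
python3 -c "
import cv2
a=cv2.imread('pics/top0.png');cv2.imwrite('pics/top0b.png',cv2.resize(a,(800,600)))"
```

```text
(no output)
```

View pics/top0b.png

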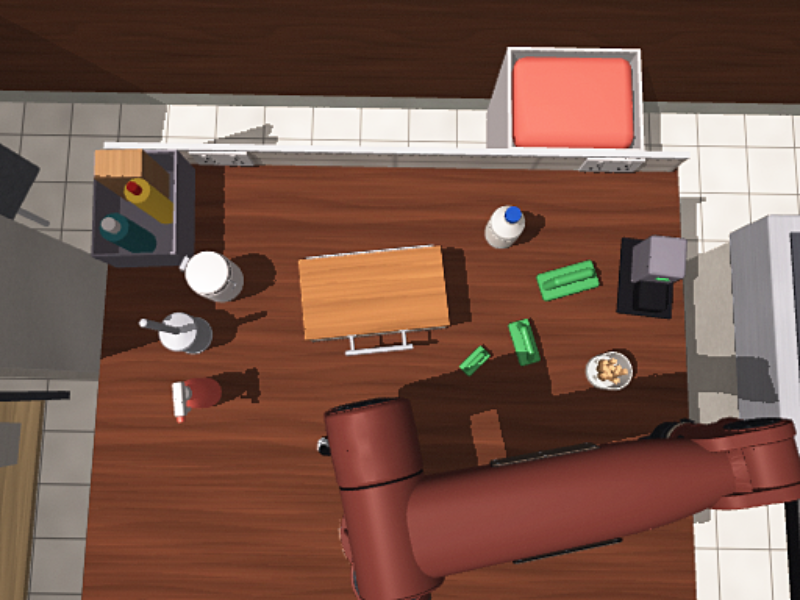

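View pics/scene0.png

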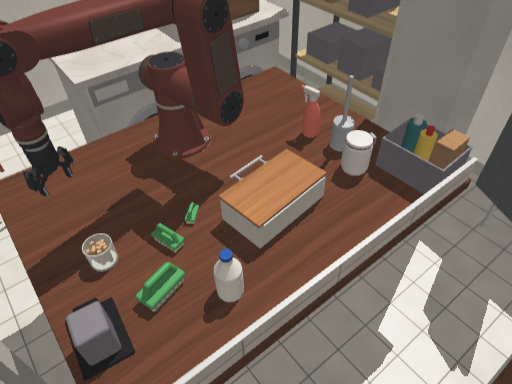

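Three green brushes appear in the enlarged top view: a small one at (475,360), a middle one at (523,341) and a large one at (568,281). The chest lid is at about (375,293), with its bar at (380,350). I'll measure them and crop for confirmation.

```bash
cat > h.py <<'E'
from plant import robot
import cv2,numpy as np
def cal(n):
    c=robot.get_calibration(n); R=cv2.Rodrigues(np.array(c["rvec"],float))[0]; t=np.array(c["tvec"],float).ravel()
    f=192/np.tan(np.radians(c["vertical_fov"]/2)); return R,t,f,c["cx"],c["cy"]
def ray(C,uv,z):
    R,t,f,cx,cy=C; uv=np.atleast_2d(uv).astype(float)
    d=np.c_[(uv[:,0]-cx)/f,(uv[:,1]-cy)/f,np.ones(len(uv))]@R; o=-R.T@t
    return (o+d*((z-o[2])/d[:,2])[:,None])
def proj(C,P):
    R,t,f,cx,cy=C; p=np.atleast_2d(P)@R.T+t; return np.c_[p[:,0]/p[:,2]*f+cx,p[:,1]/p[:,2]*f+cy]
def snap(n,name):
    C=cal(n); f=robot.grab_frame(n); cv2.imwrite(f"pics/{name}.png",f); return f,C
def hsvmask(f,lo,hi):
    return cv2.inRange(cv2.cvtColor(f,cv2.COLOR_BGR2HSV),lo,hi)
def contours(m,a=30):
    return [c for c in cv2.findContours(m,cv2.RETR_EXTERNAL,cv2.CHAIN_APPROX_NONE)[0] if cv2.contourArea(c)>a]
E
python3 - <<'E'
from h import *
f=cv2.imread('pics/top0.png'); C=cal("top")
for c in contours(hsvmask(f,(45,90,40),(80,255,255))):
    P=ray(C,c.reshape(-1,2),0.04)[:,:2].astype(np.float32); r=cv2.minAreaRect(P)
    print("green",c.reshape(-1,2).mean(0),r)
# wood lid
m=hsvmask(f,(8,80,130),(22,255,255)); m=cv2.morphologyEx(m,cv2.MORPH_OPEN,np.ones((5,5)))
for c in contours(m,2000):
    P=ray(C,c.reshape(-1,2),0.126)[:,:2].astype(np.float32); r=cv2.minAreaRect(P)
    print("wood",c.reshape(-1,2).mean(0),r,cv2.boxPoints(r))
# bar: bright low-sat in region
m=hsvmask(f,(0,0,150),(179,60,255)); roi=np.zeros_like(m); roi[208:230,215:270]=255
P=ray(C,np.argwhere(m&roi)[:,::-1],0.119)[:,:2].astype(np.float32); print("bar",cv2.minAreaRect(P))
cr=f[150:260,180:420]; cv2.imwrite('pics/crop1.png',cv2.resize(cr,None,fx=3.3,fy=3.3,interpolation=cv2.INTER_CUBIC))
E
```

```text
green [303.475 230.725] ((0.416075199842453, -0.2031564563512802), (0.035512037575244904, 0.07486818730831146), 45.408538818359375)
green [335.06666667 218.73333333] ((0.4658397436141968, -0.3262200951576233), (0.11060112714767456, 0.054102543741464615), 16.52641487121582)
green [362.96 179.3 ] ((0.6241136193275452, -0.43817099928855896), (0.07163839042186737, 0.14974093437194824), 16.968313217163086)
wood [238.28469751 186.80427046] ((0.5739485621452332, 0.0502329021692276), (0.19455629587173462, 0.34478142857551575), 6.798437118530273) [[ 0.45694733  0.20989601]
 [ 0.4977615  -0.13246118]
 [ 0.6909498  -0.10943021]
 [ 0.65013564  0.23292698]]
bar ((0.4548794627189636, 0.03619230166077614), (0.04583639279007912, 0.15691962838172913), 6.646697521209717)
```

View pics/crop1.png

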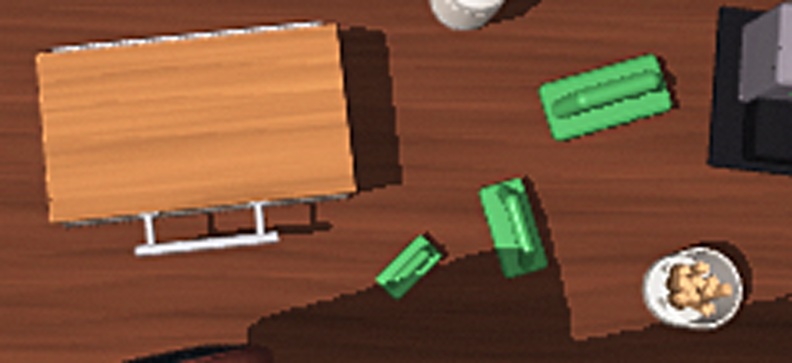

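The middle brush at crop (513,228) measures 111 x 54 mm, which matches. The small one is 75 mm long and the large one 150 mm. The lid measures 195 x 345 mm, as listed. Next I check reachability of every pose.

```bash
cat >> h.py <<'E'
yaw=6.8; a=np.radians(yaw); U=np.array([np.cos(a),np.sin(a),0]); V=np.array([-np.sin(a),np.cos(a),0]); Z=np.array([0,0,1.])
H=np.array([0.5739,0.0502,0])+0.0975*U+0.112*Z   # hinge
def ch(x,y,z): return H+(x-0.095)*U+y*V+(z-0.112)*Z   # chest frame -> world
def bar(t,off=0): return H-(0.235*np.cos(t)-0.007*np.sin(t))*U+(0.235*np.sin(t)+0.007*np.cos(t))*Z
G=0.054; DOWN=[180,0,yaw-90]
from scipy.spatial.transform import Rotation as Ro
S=0.835*0+np.hypot(.55,.83); PD=(0.55*U-0.83*Z)/S   # push direction
def push_rot(k=1):  # tool z along PD, tool y along +-V
    y=k*V; x=np.cross(y,PD); return Ro.from_matrix(np.c_[x,y,PD]).as_euler('xyz',degrees=True)
E
python3 - <<'E'
from h import *
print("bar0",bar(0),"bar132",bar(1.32),"H",H)
for n,p,o in [("bar0",bar(0)+G*Z,DOWN),("bar0up",bar(0)+.2*Z,DOWN),("b.6",bar(.6)+G*Z,DOWN),("b1.32",bar(1.33)+G*Z,DOWN),("b1.32up",bar(1.33)+(G+.06)*Z,DOWN),
  ("alt",bar(1.33)+(G+.06)*Z,[180,0,yaw+90]),
  ("br",[.466,-.326,.12],[180,0,16.5]),("br2",[.466,-.326,.25],[180,0,196.5]),("pl",ch(-.035,.03,.0735+G),DOWN),
  ("k1",ch(-.008,-.135,.149)-.1*PD,push_rot(1)),("k-1",ch(-.008,-.135,.149)-.1*PD,push_rot(-1)),("ka",ch(-.008,-.135,.149)-.053*PD,push_rot(1))]:
    q=robot.ik(p,o); print(n,np.round(p,3),None if q is None else np.round(q,0))
E
```

```text
bar0 [0.43736724 0.03391945 0.119     ] bar132 [0.61953647 0.05564182 0.34138528] H [0.67071414 0.06174439 0.112     ]
bar0 [0.437 0.034 0.173] [ -13.  -23.  -34.   78.    0. -110.]
bar0up [0.437 0.034 0.319] [ -13.  -22.  -19.   94.    0. -110.]
b.6 [0.482 0.039 0.304] [ -11.  -14.  -14.   91.    0. -108.]
b1.32 [0.622 0.056 0.396] [  -7.   13.   23.  100.    0. -104.]
b1.32up [0.622 0.056 0.456] [  -7.   17.   34.  107.    0. -104.]
alt [0.622 0.056 0.456] [ -7.  17.  34. 107.   0.  76.]
br [ 0.466 -0.326  0.12 ] [-48.   3. -16.  70.   0. 115.]
br2 [ 0.466 -0.326  0.25 ] [-48.   0.  -6.  84.   0. -65.]
pl [0.538 0.076 0.128] [  -6.   -1.  -20.   71.    0. -103.]
k1 [ 0.53  -0.091  0.232] [-33. -41. -46.  58.  21. -35.]
k-1 [ 0.53  -0.091  0.232] [-33. -41. -46.  58.  21. 145.]
ka [ 0.555 -0.088  0.193] [-31. -35. -46.  51.  20. -33.]
```

```bash
sed -i 's/DOWN=\[180,0,yaw-90\]/DOWN=[180,0,yaw+90]/' h.py
python3 - <<'E'
from h import *
robot.move_pose(bar(0)+(G+.16)*Z,DOWN)
f,C=snap("wrist","w1"); print(np.round(-C[0].T@C[1],3), proj(C,bar(0)), proj(C,[bar(0)-.08*V,bar(0)+.08*V]))
b=cv2.cvtColor(f,cv2.COLOR_BGR2HSV)
p0=proj(C,[bar(0)-.08*V,bar(0)+.08*V])
for p in p0: cv2.circle(f,tuple(int(round(x)) for x in p),4,(255,0,255),1)
cv2.imwrite("pics/w1b.png",f)
robot.set_gripper(0.035); print(robot.observe()["time"],robot.observe()["gripper_width"])
E
```

```text
[0.429 0.099 0.403] [[257.17272954 181.82493579]] [[257.23821758 251.04587999]
 [257.09693955 101.71483038]]
2.8667 0.03493545968091382
```

View pics/w1b.png

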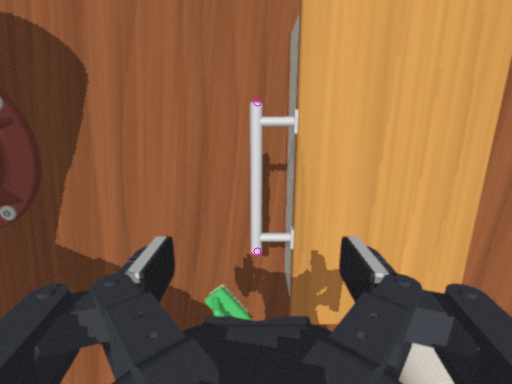

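The wrist view shows the bar from (257,103) to (257,251), and the predicted ends land on it. Now I grip the bar and raise the lid.

```bash
python3 - <<'E'
from h import *
def st(s):
    o=robot.observe(); print(s,round(o["time"],2),np.round(o["tool_pos"],4),np.round(o["ft_force"],1),round(o["gripper_width"],4))
print(robot.line_to(bar(0)+G*Z,vel=.15,guard=15)); st("down")
robot.set_gripper(0.0); st("grip")
for t in np.linspace(0,1.28,9)[1:]:
    robot.line_to(bar(t)+G*Z,vel=.1)
    if t>1 or t<.3: st(f"{t:.2f}")
hit=robot.line_to(bar(1.40)+G*Z,vel=.03,guard=12); st(f"top {hit}")
robot.pause(.3); st("held")
snap("scene","s1"); snap("top","t1")
E
```

```text
False
down 4.08 [0.4378 0.0338 0.1739] [0.1 0.6 0.5] 0.0352
grip 4.43 [0.4368 0.0337 0.1739] [-8.6 -1.9  9. ] 0.01
0.16 4.96 [0.4407 0.0342 0.2108] [-6.8 -3.  -0.4] 0.0096
1.12 8.11 [0.5751 0.0504 0.3841] [-7.3 -0.9 15.7] 0.0098
1.28 8.63 [0.6111 0.0546 0.3957] [-0.6 -0.1  9.1] 0.0097
top True 9.18 [0.6207 0.0557 0.3979] [-6.1 -1.6  5.8] 0.0098
held 9.47 [0.6206 0.0558 0.3979] [-6.7 -1.7  5.6] 0.0093
```

```bash
python3 - <<'E'
import cv2,numpy as np
a=cv2.imread('pics/s1.png')[110:270,170:370]; b=cv2.imread('pics/t1.png')[120:280,160:320]
cv2.imwrite('pics/c2.png',np.hstack([cv2.resize(a,(440,352),interpolation=2),cv2.resize(b,(352,352),interpolation=2)]))
E
```

```text
(no output)
```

View pics/c2.png

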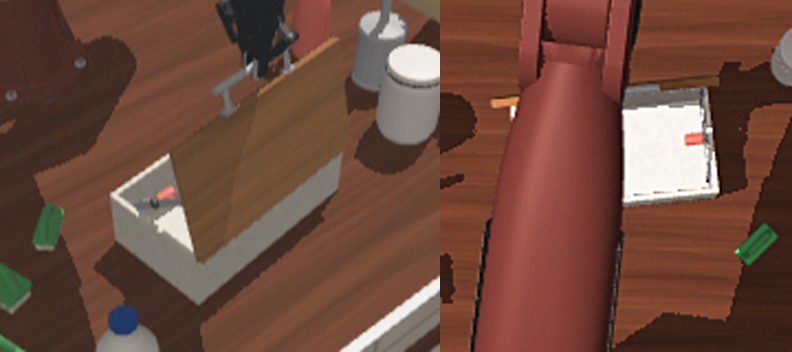

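The stay is visible, with the coral knob at crop (165,195) in the scene view and (694,140) in the top view. I'll triangulate the knob to check for the lock.

```bash
cat >> h.py <<'E'
def knob(sn,tn):
    out=[]
    for n,name in (("scene",sn),("top",tn)):
        C=cal(n); m=hsvmask(cv2.imread(f"pics/{name}.png"),(0,120,110),(8,255,255))|hsvmask(cv2.imread(f"pics/{name}.png"),(174,120,110),(179,255,255))
        e=proj(C,ch(-.008,-.135,.145))[0]; roi=np.zeros_like(m); cv2.circle(roi,tuple(int(x) for x in e),25,255,-1)
        p=np.argwhere(m&roi)[:,::-1]; out.append((C,p.mean(0))); print(n,"exp",e,"seen",p.mean(0),len(p))
    P=[np.c_[C[0],C[1]] for C,_ in out]; x=[(uv-[C[3],C[4]])/C[2] for C,uv in out]
    X=cv2.triangulatePoints(P[0],P[1],x[0].reshape(2,1),x[1].reshape(2,1)).ravel(); X=X[:3]/X[3]
    d=X-H; return np.array([d@U+.095,d@V,X[2]])
E
python3 - <<'E'
from h import *
print("knob chest frame",knob("s1","t1"),"expected locked -.008 -.135 .149")
E
```

```text
scene exp [243.83264656 199.36925609] seen [242.41666667 197.45833333] 24
top exp [274.81641836 183.56559523] seen [277.82926829 183.31707317] 41
knob chest frame [-0.00877757 -0.14315227  0.1591485 ] expected locked -.008 -.135 .149
```

```bash
python3 - <<'E'
from h import *
def st(s):
    o=robot.observe(); d=o["tool_pos"]-G*Z-H; print(s,round(o["time"],2),"ang",round(np.arctan2(d[2],-d@U)-.0298,4),np.round(o["ft_force"],1))
p=robot.observe()["tool_pos"]
T=lambda t: np.sin(t)*U+np.cos(t)*Z
h=robot.line_to(p+.012*T(1.326),vel=.03,guard=15); st(f"push up {h}"); robot.pause(.2); st("hold")
p=robot.observe()["tool_pos"]
h=robot.line_to(p-.015*T(1.32),vel=.03,guard=30); st(f"back {h}"); robot.pause(.2); st("hold")
E
```

```text
push up True 9.83 ang 1.3299 [-8.4 -0.8  4. ]
hold 10.03 ang 1.3297 [-8.3 -0.9  5.9]
back True 10.41 ang 1.3142 [10.4  1.7  2.1]
hold 10.61 ang 1.3143 [9.8 2.1 3. ]
```

The lid resists both ways (−8 N up, +10 N back), so it is locked. I release it, withdraw, and pick up the scrubber with a wrist look above it.

```bash
python3 - <<'E'
from h import *
p=robot.observe()["tool_pos"]
robot.line_to(p+.002*U,vel=.03)
robot.set_gripper(.03); print(robot.observe()["ft_force"])
p=robot.observe()["tool_pos"]
robot.line_to(p+.045*Z,vel=.15)
p=robot.observe()["tool_pos"]; robot.line_to(p-.15*U,vel=.35)
robot.set_gripper(.05)
robot.move_pose([.466,-.326,.26],[180,0,16.5]); 
f,C=snap("wrist","w2"); snap("scene","s2"); snap("top","t2")
print("knob",knob("s2","t2"),robot.observe()["time"])
print("exp handle ends",proj(C,[[.466+s*.03*np.cos(.288),-.326+s*.03*np.sin(.288),.0655] for s in(-1,0,1)]))
for c in contours(hsvmask(f,(45,90,40),(80,255,255)),500):
    P=ray(C,c.reshape(-1,2),0.03)[:,:2].astype(np.float32); print(cv2.minAreaRect(P))
s=cv2.imread('pics/s2.png')[90:270,170:370]
cv2.imwrite('pics/c3.png',np.hstack([cv2.resize(f,(400,300)),cv2.resize(s,(334,300),interpolation=2)]))
E
```

```text
[ 2.57638906e-01  8.58007191e-01 -1.87842399e-04]
scene exp [243.83264656 199.36925609] seen [240.70967742 195.19354839] 31
top exp [274.81641836 183.56559523] seen [279.72916667 182.3125    ] 48
knob [-0.00842134 -0.14950431  0.17470179] 14.4
exp handle ends [[255.98659237 216.26998965]
 [256.02168347 187.63849815]
 [256.05887495 157.29326611]]
((0.41894984245300293, -0.20658719539642334), (0.03626633062958717, 0.08104269206523895), 44.76010513305664)
((0.4661877155303955, -0.3287737965583801), (0.11127932369709015, 0.053947605192661285), 16.599567413330078)
((0.6292149424552917, -0.451275110244751), (0.07405716180801392, 0.1732732206583023), 16.991500854492188)
```

View pics/c3.png

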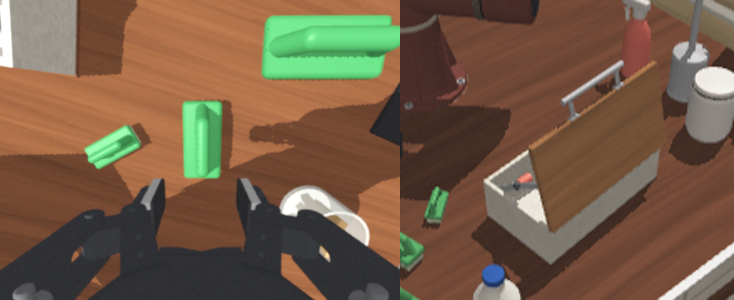

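```bash
python3 - <<'E'
from h import *
r=[]
for n,name,(x0,y0,w,h),k in (("scene","s2",(205,100,100,125),4),("top","t2",(195,140,100,125),4)):
    C=cal(n); f=cv2.imread(f"pics/{name}.png")[y0:y0+h,x0:x0+w]; f=cv2.resize(f,None,fx=k,fy=k,interpolation=cv2.INTER_NEAREST)
    pts=[ch(-.008,y,.149) for y in(-.15,-.12)]+[bar(1.32)+.08*V,bar(1.32)-.08*V]+[ch(-.095,-.17,.112),ch(-.087,-.162,.112)]
    for p in proj(C,pts): cv2.circle(f,tuple(int((p[i]+.5-(x0,y0)[i])*k) for i in(0,1)),3,(255,0,255),1)
    r.append(f)
cv2.imwrite("pics/c4.png",np.hstack(r))
E
```

```text
(no output)
```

View pics/c4.png

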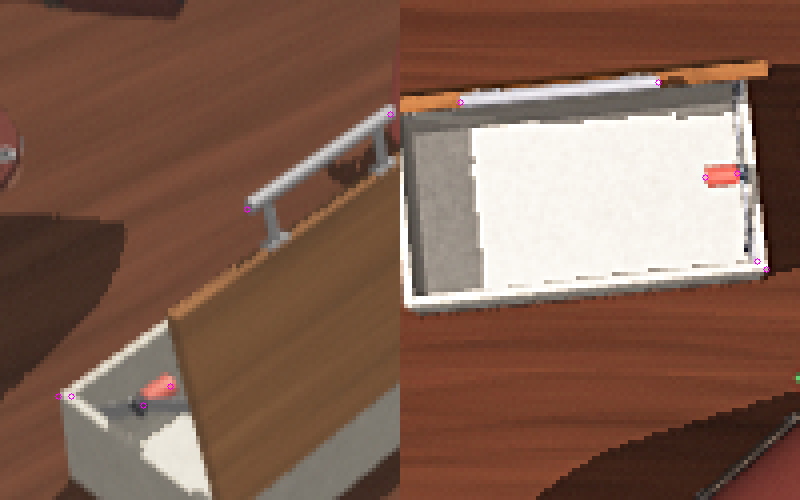

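Left, the scene view: the knob runs from the knee at (138,405) to its tip at (172,384). Right, the top view: the knob is at (722,176). The predicted locked knob and the bar at 1.32 rad both fall on what is seen, so the lid stands locked. Now the scrubber.

```bash
python3 - <<'E'
from h import *
def st(s):
    o=robot.observe(); print(s,round(o["time"],2),np.round(o["tool_pos"],4),np.round(o["ft_force"],1),round(o["gripper_width"],4))
B=np.array([.467,-.327,0])
print(robot.line_to(B+(.0655+G)*Z,vel=.15,guard=10)); st("down")
robot.set_gripper(0); st("grip")
robot.line_to(B+.32*Z,vel=.25); st("lift")
f,C=snap("wrist","w3")
P=ch(-.04,.03,0)
robot.line_to(P+.32*Z,vel=.25,rotation=DOWN); st("over")
robot.line_to(P+(.0735+G+.01)*Z,vel=.15,guard=10); st("near")
h=robot.line_to(P+(.0735+G-.004)*Z,vel=.03,guard=4); st(f"laid {h}")
robot.set_gripper(.04); st("open")
robot.line_to(P+.30*Z,vel=.2); st("out")
snap("top","t3"); 
robot.line_to(P+.30*Z-.16*U,vel=.3); snap("top","t3");snap("scene","s3"); st("back")
E
```

```text
False
down 15.48 [ 0.4674 -0.3275  0.1206] [-0.7  0.2 -0.6] 0.0501
grip 15.88 [ 0.4674 -0.3275  0.1205] [-0.4 -0.5  6. ] 0.0161
lift 16.83 [ 0.4667 -0.3267  0.3182] [-0.3  0.4 -1.4] 0.0161
over 18.67 [0.533  0.0748 0.32  ] [-0.1 -0.2 -1.5] 0.0165
near 20.03 [0.5337 0.0755 0.1385] [ 0.5  0.4 -1.3] 0.016
laid True 20.42 [0.5334 0.0755 0.1275] [ 0.3 -0.3 -1.3] 0.016
open 20.77 [0.5377 0.0753 0.1313] [16.   0.8  9.2] 0.0399
out 21.78 [0.5327 0.0756 0.2984] [ 0.2  0.1 -0.7] 0.0403
back 22.69 [0.375  0.0566 0.2996] [ 0.  -0.7 -0.4] 0.0402
```

```bash
python3 - <<'E'
from h import *
a=cv2.imread('pics/s3.png')[100:260,170:370]; b=cv2.imread('pics/t3.png')[110:270,170:330]
cv2.imwrite('pics/c5.png',np.hstack([cv2.resize(a,(440,352),interpolation=2),cv2.resize(b,(352,352),interpolation=2)]))
C=cal("top")
for c in contours(hsvmask(cv2.imread('pics/t3.png'),(45,90,40),(80,255,255))):
    P=ray(C,c.reshape(-1,2),0.045); d=(P-H); r=cv2.minAreaRect(np.c_[d@U+.095,d@V].astype(np.float32)); print(r)
K=ch(-.008,-.128,.149)
for s in (.083,.11,.13,.15):
  for k in(1,-1):
    q=robot.ik(K-s*PD,push_rot(k)); print(s,k,None if q is None else np.round(q))
q=robot.ik(K+(.04-.083)*PD,push_rot(1)); print(q)
print(np.round(robot.observe()["q"]))
E
```

```text
((-0.18828696012496948, -0.2314331978559494), (0.032708801329135895, 0.07460255920886993), 38.60854721069336)
((-0.041170913726091385, 0.027767052873969078), (0.05079887434840202, 0.10949072986841202), 0.19855128228664398)
((-0.011167299002408981, -0.4894346594810486), (0.0714103952050209, 0.1492643505334854), 10.168404579162598)
0.083 1 [-31. -39. -46.  55.  20. -33.]
0.083 -1 [-31. -39. -46.  55.  20. 147.]
0.11 1 [-33. -42. -46.  59.  21. -34.]
0.11 -1 [-33. -42. -46.  59.  21. 146.]
0.13 1 [-34. -45. -45.  62.  21. -35.]
0.13 -1 [-34. -45. -45.  62.  21. 145.]
0.15 1 [-35. -46. -45.  65.  22. -36.]
0.15 -1 [-35. -46. -45.  65.  22. 144.]
[-29.39544623 -33.86480216 -46.57537055  49.15317133  19.03850738
 -31.38300388]
[-11. -34. -29.  95.   0.  72.]
```

View pics/c5.png

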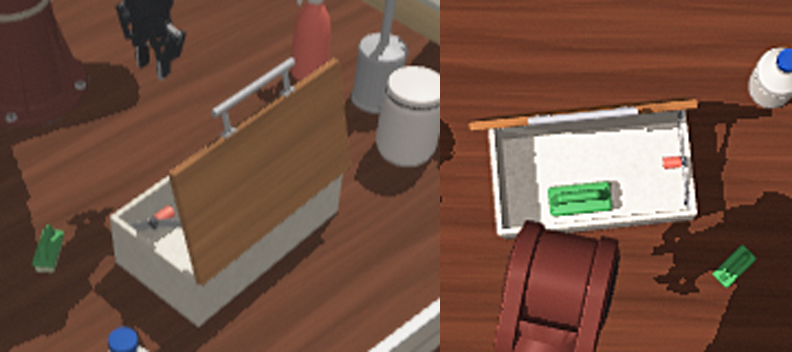

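The top view shows the brush lying in the chest at crop (581,199), measured at chest (−0.041, 0.028). The knob at (672,162) is unchanged. Next I break the stay.

```bash
python3 - <<'E'
from h import *
K=ch(-.008,-.128,.149); 
def st(s):
    o=robot.observe(); print(s,round(o["time"],2),"tip->K along",round((o["tool_pos"]-K)@PD+robot.tip_reach,4),np.round(o["tool_pos"]-K-((o["tool_pos"]-K)@PD)*PD,3),np.round(o["ft_force"],1))
robot.set_gripper(0)
robot.move_pose(K-.15*PD,push_rot(-1)); st("standoff")
h=robot.line_to(K-(.073+.016)*PD,vel=.12,guard=8); st(f"near {h}")
h=robot.line_to(K-(.073+.002)*PD,vel=.02,guard=2.0); st(f"contact {h}")
E
```

```text
standoff 24.31 tip->K along -0.0775 [-0.  0. -0.] [-0.3  0.  -0.4]
near False 24.97 tip->K along -0.0168 [0. 0. 0.] [0.1 0.1 0.6]
contact False 25.82 tip->K along -0.0023 [-0.  0. -0.] [-0.5 -0.6  0.8]
```

```bash
python3 - <<'E'
from h import *
K=ch(-.008,-.128,.149)
snap("scene","s4"); f,C=snap("wrist","w4"); print(robot.tip_reach, robot.observe()["gripper_width"])
a=cv2.imread('pics/s4.png')[120:240,190:310]
cv2.imwrite('pics/c6.png',np.hstack([cv2.resize(a,(400,400),interpolation=2),cv2.resize(f,(400,300)).repeat(1,0) if 0 else cv2.copyMakeBorder(cv2.resize(f,(400,300)),0,100,0,0,0)]))
E
```

```text
0.0726 8.512768057018773e-05
```

View pics/c6.png

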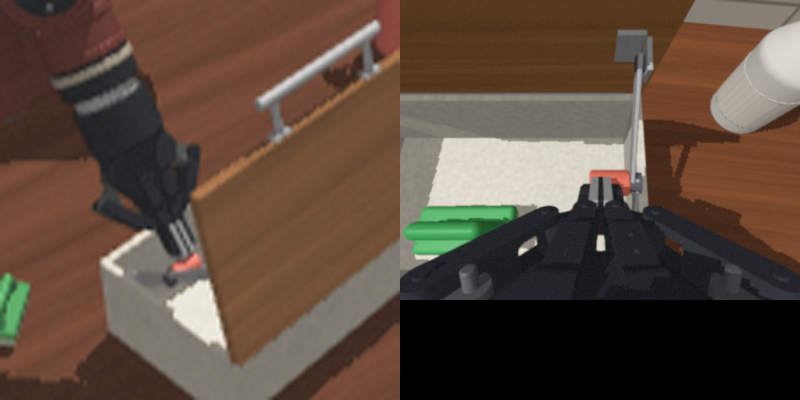

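The fingertips are at (600,185) in the wrist half, over the knob's inboard part. I compare the knob's pixels with the predicted locked pose and with one displaced 8 mm.

```bash
python3 - <<'E'
from h import *
f=cv2.imread('pics/w4.png'); C=cal("wrist")
m=hsvmask(f,(0,130,120),(7,255,255))|hsvmask(f,(175,130,120),(179,255,255))
for c in contours(m,40): print(cv2.boundingRect(c))
K0=ch(-.008,0,.149)
c0=ch(-.008,0,0)
for s in (0,.008,.015):
    # silhouette circle samples of both ends
    t=np.linspace(0,2*np.pi,40)
    P=np.array([K0+y*V+s*PD+.01*(np.cos(x)*U+np.sin(x)*Z) for y in(-.15,-.12) for x in t]); q=proj(C,P); print(s,q.min(0),q.max(0))
tip=np.array(robot.observe()["tool_pos"])+.0726*PD; print("tip",proj(C,tip))
E
```

```text
(243, 218, 52, 32)
0 [239.88694839 220.39116571] [296.18270103 256.05433412]
0.008 [240.71308325 215.61147611] [294.214761  249.4740995]
0.015 [241.37148065 211.75641293] [292.64638844 244.20675027]
tip [[254.89968214 240.08763861]]
```

The coral box (243..295, 218..250) fits a knob already pushed about 8 mm, so contact is sound. I continue to about 30 mm in total.

```bash
python3 - <<'E'
from h import *
K=ch(-.008,-.128,.149)
for s in (.006,.013,.020):
    h=robot.line_to(K-(.073-s)*PD,vel=.04,guard=15); o=robot.observe(); print(s,h,round(o["time"],2),round((o["tool_pos"]-K)@PD+.0726,4),np.round(o["ft_force"],1))
    if h: break
robot.line_to(K-.15*PD,vel=.1)
f,C=snap("wrist","w5"); snap("scene","s5")
r=[]
x0,y0,w,h,k=205,90,130,130,3
Cs=cal("scene"); g=cv2.resize(cv2.imread('pics/s5.png')[y0:y0+h,x0:x0+w],None,fx=k,fy=k,interpolation=2)
for t,col in((1.32,(255,0,255)),(1.2,(255,255,0)),(1.1,(0,255,255))):
    for p in proj(Cs,[bar(t)-.08*V,bar(t)+.08*V]): cv2.circle(g,tuple(int((p[i]+.5-(x0,y0)[i])*k) for i in(0,1)),3,col,1)
cv2.imwrite('pics/c7.png',np.hstack([g,cv2.copyMakeBorder(cv2.resize(f,(400,300)),0,90,0,0,0)]))
E
```

```text
0.006 False 26.27 0.006 [ 0.5 -0.3 -1.3]
0.013 False 26.59 0.013 [-0.4  1.5  0.1]
0.02 False 26.92 0.02 [ 0.4 -0.1  0.8]
```

View pics/c7.png

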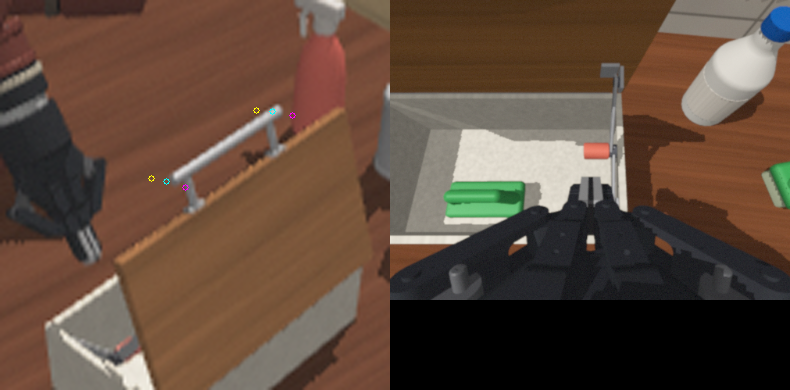

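The bar sits between the 1.32 and 1.2 rad marks, nearer 1.2, so the lid has sunk. I'll quantify the knob and lid angle.

```bash
python3 - <<'E'
from h import *
f=cv2.imread('pics/w5.png'); C=cal("wrist")
m=hsvmask(f,(0,130,120),(7,255,255))|hsvmask(f,(175,130,120),(179,255,255))
for c in contours(m,40):
    b=cv2.boundingRect(c); print(b, b[0]+b[2]/2,b[1]+b[3]/2)
for s in (0,.02,.03,.04):
    print(s,proj(C,ch(-.008,-.135,.149)+s*PD))
# bar outline in the scene: distance of bar-axis px from predicted per angle
g=cv2.imread('pics/s5.png'); Cs=cal("scene")
m=hsvmask(g,(0,0,110),(179,50,255))
for t in np.arange(1.14,1.33,.02):
    q=proj(Cs,[bar(t)+y*V for y in np.linspace(-.078,.078,60)]); print(round(t,2),np.mean([m[int(round(v)),int(round(u))]>0 for u,v in q]).round(2),np.round(q[[0,-1]],1).tolist())
E
```

```text
(249, 183, 32, 20) 265.0 193.0
0 [[264.23972547 199.75769774]]
0.02 [[263.65674099 193.32230118]]
0.03 [[263.39789414 190.46496583]]
0.04 [[263.15767798 187.81328924]]
1.14 0.0 [[257.3, 149.1], [291.8, 126.6]]
1.16 0.1 [[258.3, 149.3], [292.8, 126.6]]
1.18 0.8 [[259.4, 149.5], [293.9, 126.8]]
1.2 0.97 [[260.4, 149.7], [294.9, 126.9]]
1.22 0.97 [[261.5, 149.9], [296.0, 127.1]]
1.24 1.0 [[262.5, 150.2], [297.1, 127.3]]
1.26 0.78 [[263.6, 150.5], [298.2, 127.5]]
1.28 0.12 [[264.7, 150.9], [299.4, 127.8]]
1.3 0.12 [[265.8, 151.2], [300.5, 128.1]]
1.32 0.1 [[267.0, 151.6], [301.6, 128.4]]
```

The lid is at about 1.22 rad with the knob about 25 mm down, so the stay is broken. Now I pinch the bar and lower.

```bash
python3 - <<'E'
from h import *
def st(s):
    o=robot.observe(); d=o["tool_pos"]-G*Z-H; print(s,round(o["time"],2),"ang",round(np.arctan2(d[2],-d@U)-.0298,4),"r",round(np.hypot(d[2],d@U),4),np.round(o["ft_force"],1),round(o["gripper_width"],4)); return o
t0=1.22
robot.move_pose(bar(t0)+(G+.07)*Z-.13*U,DOWN); robot.set_gripper(.042)
robot.line_to(bar(t0)+(G+.07)*Z,vel=.2)
h=robot.line_to(bar(t0)+G*Z,vel=.1,guard=6); st(f"down {h}")
if not h:
    robot.set_gripper(0); st("grip")
    if robot.observe()["gripper_width"]>.006:
        for t in np.r_[np.linspace(t0,.06,10)[1:]]:
            robot.line_to(bar(t)+G*Z,vel=.08); st(f"{t:.2f}")
        h=robot.line_to(bar(0)+(G-.008)*Z,vel=.02,guard=12); st(f"shut {h}")
        snap("scene","s6")
E
```

```text
down False 31.41 ang 1.221 r 0.2361 [-0.2  0.2  0.2] 0.0422
grip 31.8 ang 1.2218 r 0.2358 [ 0.2 -0.5  3.9] 0.0101
1.09 32.33 ang 1.0908 r 0.2353 [-2.4 -1.1  2.5] 0.0103
0.96 32.85 ang 0.9619 r 0.2354 [-5.3 -3.   3.8] 0.01
0.83 33.38 ang 0.8342 r 0.2351 [-4.  -2.3  2.4] 0.01
0.70 33.9 ang 0.7041 r 0.2346 [ 1.4 -2.4 -4.5] 0.0101
0.58 34.42 ang 0.576 r 0.2346 [ 4.4 -1.  -5.7] 0.0101
0.45 34.95 ang 0.4445 r 0.2349 [ 4.6 -2.3 -6.5] 0.0101
0.32 35.48 ang 0.3157 r 0.2349 [ 5.  -2.1 -4.8] 0.0099
0.19 36.0 ang 0.1849 r 0.2353 [ 3.6 -3.2 -4.8] 0.0102
0.06 36.52 ang 0.0594 r 0.2354 [-1.2 -3.3 -1.5] 0.0098
shut True 37.38 ang -0.0153 r 0.2356 [-1.3 -0.   6.8] 0.0099
```

```bash
python3 - <<'E'
from h import *
p=robot.observe()["tool_pos"]; 
robot.set_gripper(.033); print(robot.observe()["ft_force"])
p=robot.observe()["tool_pos"]; robot.line_to(p+.15*Z,vel=.15)
f,C=snap("wrist","w7"); p0=proj(C,[bar(0)-.08*V,bar(0)+.08*V])
for p in p0: cv2.circle(f,tuple(int(round(x)) for x in p),4,(255,0,255),1)
robot.move_pose([.40,-.25,.35],DOWN)
s,_=snap("scene","s7"); t,_=snap("top","t7"); print(robot.observe()["time"])
cv2.imwrite('pics/c8.png',np.vstack([np.hstack([cv2.resize(x,(400,300)) for x in(s,t)]),np.hstack([cv2.resize(f,(400,300)),cv2.resize(s[110:260,200:400],(400,300))])]))
C=cal("top")
for n in('top0','t7'):
    m=hsvmask(cv2.imread(f'pics/{n}.png'),(8,80,130),(22,255,255)); m=cv2.morphologyEx(m,cv2.MORPH_OPEN,np.ones((5,5)))
    print([np.round(cv2.boundingRect(c)) for c in contours(m,2000)])
E
```

```text
[-0.21548908  1.01247925 -0.09700349]
40.1917
[array([191, 157,  96,  60])]
[array([191, 157,  96,  60])]
```

View pics/c8.png

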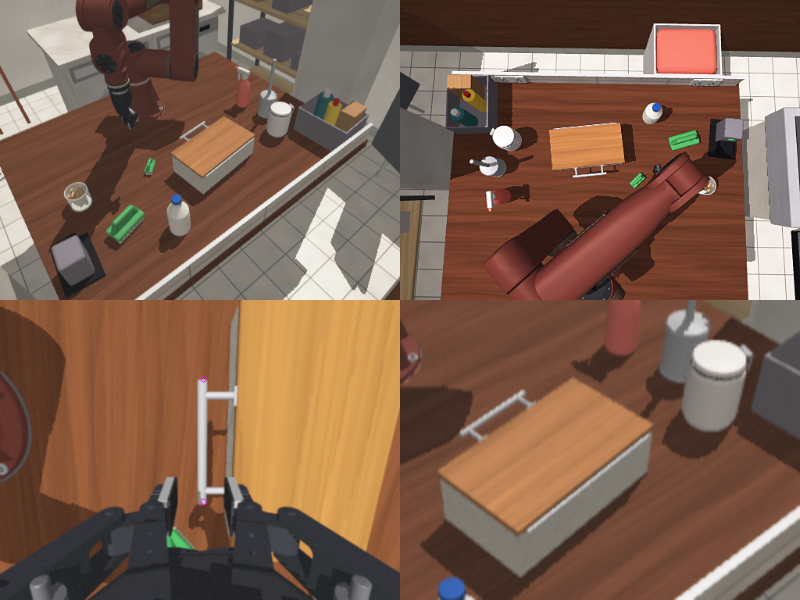

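The lid is fully shut: the bar ends fall on the predicted marks at (203,380) and (203,501), and the lid outline matches the first picture pixel for pixel. The bystanders I can see are standing where they were. I hand the job in.

```bash
python3 - <<'E'
from plant import robot
robot.pause(.3); robot.job_done(); print(robot.observe()["time"])
E
```

```text
the job is handed in; nothing more can be done
the job is handed in; nothing more can be done
```

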